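# Aim and raise the telescopic camera mast for a cooking shot

## Task

Get the little camera ready to film the mortar: with the mast still all the way down, swivel the camera by its handle until it points straight at the centre of the mortar. Then squeeze the yellow catch button in on the handle, pull the telescope straight up past its first stop to its second stop (fully extended), still aimed at the mortar, and finish while holding it there: it sinks if let go, so do not release it. Leave the mortar, salt box, pepper mill, spice jar and onion where they stand.

Things in the scene. Friction and masses are not known exactly. Their poses are not given: they have to be found in the camera images.
- camera_head: Head on top of the camera mast. Origin: centre of its upright black handle (36 mm along x, 28 mm along y, 64 mm tall), on the mast's vertical axis; 155 mm above the worktop when down, 265 mm extended. x: level, where the camera looks; z: up. Left side (+y): yellow button. Right side: flat rubber rest at y = -15.5 mm. Space beside and above the handle is free for fingers from above.
- lens (a point): Point on the front of the grey camera (62 mm wide, 45 mm tall, pitched slightly down), which sits on the front of the handle from 33 to 72 mm ahead of its centre. This point is 72 mm ahead of the handle's centre; same axes as camera_head: x is where the camera looks (level), y to its left.
- mast_foot: Fixed round grey foot of the mast, 113 mm across, 22 mm high; origin at the centre of its underside, below the mast's axis. On it stands the outer tube, 31 mm across (35 mm at collars), top at 110 mm.
- mast (a joint): Swivel of the whole mast (tube, handle, camera) about its vertical axis, rad, grows counter-clockwise seen from above, range -2 to 2; 0: the camera looks straight ahead, away from the robot. Light friction (0.05 N m); stays where it is left.
- column (a joint): Extension of the telescope in m, straight up: 0 down, 0.05 first stop, 0.11 second stop (solid end of travel). When down and at the first stop a bolt blocks pulling up unless the button is in; with the button out between stops the bolt just rubs and clicks in at the first stop. No catch at the second stop: let go and it sinks to the first. Weight and return spring pull down with 7 to 10 N.
- catch (a joint): Travel of the yellow button in m: 0 out, 0.006 fully in; bolt clear from 0.0045. Springs out; 1.8 N starts it, 5.4 N holds it fully in: a grip of 20 to 30 N across button and rest (38 mm, 32 mm with the button in) squeezes it and grips the handle at once. Keep it in while pulling, to pass the first stop.
- button_face (a point): Centre of the outer face of the yellow button (14 mm wide, 26 mm tall), 22.5 mm to the left of the handle's centre when out; moves in with the button.
- mortar: White stone mortar (round bowl with small dots), 138 mm across, 67 mm tall, loose; origin at the centre of its underside. It stands ahead to the left or right of the mast.
- salt_box: Round wooden salt box with a lid, 95 mm across, 75 mm tall, loose; origin at the centre of its underside. Stands on the side where the mortar is not; leave it alone.
- pepper_mill: Turned dark wooden pepper mill, 59 mm across, 190 mm tall, loose, origin at its underside; leave it alone.
- spice_jar: Spice jar with black cap, 44 mm across, 96 mm tall, loose, origin at its underside; leave it alone.
- onion: Brown onion, 72 mm across, 99 mm tall, loose, origin at its underside; leave it alone.
There are look-alikes about, which are no part of the job. Leave any pink or purple look-alike of the mortar alone.

How it is judged:
On the way, in this order (a step that is already met when the one before it is completed fails the run):
1. the camera points at the mortar (its centre within 35 mm of the line of sight) with the mast still down (x of mortar in the frame of lens above 0.03 m and y of mortar in the frame of lens between -0.035 and 0.035 m and value of joint column below 0.015 m), for 0.2 s.
2. the button is in and the telescope is pulled past its first stop (value of joint column above 0.06 m and value of joint catch above 0.003 m).
At the end, for the whole second after the job is handed in: The telescope is at its second stop (extended at least 104 of 110 mm) and still, the fingers still grip the camera head (more than 2 N), and the camera points at the mortar: the mortar's centre lies ahead and within 35 mm to either side of its line of sight (value of joint column above 0.104 m and velocity of joint column between -0.01 and 0.01 m/s and contact force between the fingers and camera_head above 2 N and x of mortar in the frame of lens above 0.03 m and y of mortar in the frame of lens between -0.035 and 0.035 m); the arm keeps its last pose, push and grip.
It fails at once if the mortar is shifted more than 20 mm (distance of mortar from where it was at the start of the episode above 0.02 m).
It fails at once if the salt box, pepper mill, spice jar or onion is shifted more than 25 mm or knocked over (distance of any of salt_box, pepper_mill, spice_jar, onion from where it was at the start of the episode above 0.025 m or angle between any of salt_box, pepper_mill, spice_jar's own z axis and vertical above 0.5 rad).
It also fails if it takes over 35 s, if anything falls off the work surface, if the arm or the gripper's body presses on something with over 40 N, if the wrist force passes 120 N, or if a joint passes its speed limit or range.

## Robot

A 7-joint arm with a two-finger parallel gripper is mounted at the origin on a cart in front of the work surface, level with it; the furniture and walls round the work are solid. World frame = base frame: x ahead of the robot, y to its left, z up, the work surface at z = 0. Lengths are in m, angles in rad, forces in N, time in s.
With the tool pointing down it reaches from about 0.425 to 0.925 m from the base axis. Payload 6.8 kg.
Tool frame: the origin (TCP) lies at the very end of the fingers, on their centre line; the grasp point (between the pads) lies 19 mm behind it; z points along the fingers, y is the line along which they close (so a half turn about z gives the same grasp; the last joint's range is limited). The gripper opens to 85 mm and grips with 20 to 120 N. Pads are 22 mm wide; open, the fingers measure 114 mm over their backs; the gripper's body (76 mm by 85 mm) begins 54 mm behind the grasp point. The pads swing forward as they close: fully open they stand 13 mm farther back than shut.
Start: joints at [-1.368, 0.477, 0.022, 1.555, -0.011, 1.109, -0.083], TCP at [0.206, 0.643, 0.231] pointing down, gripper open.
Joint ranges: [-2.96, 2.96], [-0.34, 2.1], [-1.41, 1.46], [0.24, 2.44], [-1.37, 4.51], [0.17, 1.92], [-2.96, 2.96]. Speed limits (rad/s): [2.39, 2.39, 3.14, 3.14, 3.14, 3.14, 3.14].

## Interface

Orientations are given as a unit quaternion [w, x, y, z].
In Python, from station import * gives the robot as it stands.
- The arm moves only by the tool jog_arm, never from a script. Its argument "moves" is one flat list of numbers, 7 for each row, row after row: the shift along the tool's x, y, z normalised to -1 to 1, where 1 is 20 mm, then the turn, a rotation vector about the tool's x, y, z normalised to -1 to 1, where 1 is 4 degrees, then the opening, from 0 (shut) to 1 (fully open). In form: [x, y, z, rx, ry, rz, claw, x, y, z, rx, ry, rz, claw, ...]. A call has exactly 8 rows; each row shifts and turns the commanded pose from where the row before left it, along the tool's axes as they then stand; what a row does not reach is not made up. A row lasts 1/12 s, in which the tool goes at most 41.7 mm and 7.16 degrees, less where a joint would pass 70% of its speed; a pose out of reach is approached as far as the arm can. A call with a number of a shift or a turn outside -1 to 1 is refused whole. A call with a gripper value outside its range is refused whole. The fingers move at their own pace and stop on an object; "grip_force" is the grip in N (left out, the last holds). Time passes only in rows, so rows that do not move let the fingers close, or fill a call up. It gives the time, the measured TCP pose, the force, the opening and the grip force at its end, in the units of the state.
- get_obs(): the state, without advancing time (a new reading comes with each control period).
- read_camera(name): name is "side" or "top" or "wrist"; returns a dict with "color" (384x512x3 uint8, blue, green, red), "fx", "fy", "cx", "cy" (pixels), "rvec" (rotation vector, rad) and "tvec" (3), from world to camera coordinates, as OpenCV has them. Camera axes: x right, y down, z forward; pixel columns grow to the right and rows downward; lengths in m; the calibration is good to about 2 mm. The wrist camera is an equidistant fisheye: a pixel r from the principal point sees the ray r / f radians off the axis. A picture is of the moment at which its call begins. There is no depth.
- hand_in(): hands the job in; it is judged then, once.
The state is a dict: "t": time; "q": joint angles; "joint_vel": joint speeds; "joint_torque": joint torques, N m; "eef_pos": TCP position; "tool_rot": TCP orientation; "contact_force": force on the tool from outside, world axes, zero at the start; "torque": the same for the moment, N m; "gripper_width": opening from 0.0 (shut) to 1.0 (fully open); "grasp_force": force on a finger pad.
Only numpy, scipy, OpenCV 4.12 (cv2) and the standard library are available. Lean on these libraries where they do the work, as an engineer would, in place of code of your own. Each camera call takes 0.05 s, during which the arm holds its last target. There are 200 camera calls.

## Working session

There is one attempt and no reset: what is moved stays moved. The work goes in short steps, Python scripts to look and compute and a tool call to move; the robot and the scene stay as the last step left them, time stands still between calls to the robot, and variables do not carry over. Pictures are saved under pics/ and viewed, at most 10 in all, crops included, and the job is handed in when it is done.

Besides the shell and the picture viewer there is one more tool, called after ">>>" as name(argument=value, ...), one argument or row to a line, values as JSON. jog_arm: Moves the arm, as the interface text tells. Scaled input: -1 to 1 covers 20 mm each way for a shift and 4 degrees each way for a turn. Its arguments: {"type":"object","properties":{"moves":{"type":"array"},"grip_force":{"type":"number"}},"required":["moves"]}

```bash
ls; mkdir -p pics; python3 - <<'E'
from station import *
import cv2,numpy as np,pickle
d={n:read_camera(n) for n in("top","side")}
pickle.dump(d,open("cams.pkl","wb"))
cv2.imwrite("pics/a.png",np.hstack([cv2.resize(d[n]["color"],(400,300),interpolation=cv2.INTER_AREA) for n in d]))
for n in d:
    cv2.imwrite(f"pics/{n}0.png",d[n]["color"]); c=d[n]; R=cv2.Rodrigues(np.array(c["rvec"]))[0]; print(n,c["fx"],c["cx"],c["cy"],-R.T@np.array(c["tvec"]),R[2])
print(get_obs())
E
```

```text
pics
top 443.7156429763412 253.59003499623617 195.6673401997651 [-0.44715828  0.09865803  1.81016709] [ 0.49140323 -0.15367696 -0.85726674]
side 461.37238141783683 257.17647287760167 187.27419986696907 [0.5954878  1.13244173 0.96488616] [-0.02691436 -0.83848092 -0.5442659 ]
{'t': 0.1, 'q': array([-1.36806399,  0.4777584 ,  0.0224082 ,  1.5563167 , -0.01151875,
        1.10932561, -0.0830901 ]), 'joint_vel': array([-2.07325853e-03, -7.79791854e-04,  4.92192769e-04, -1.24392888e-03,
        2.41159975e-04, -8.14428624e-05,  2.24857798e-03]), 'joint_torque': array([ 5.06706652e-03, -5.97758245e+01,  1.61395211e+00, -2.81952918e+01,
        1.27720454e-02,  5.00309252e-03,  3.10740425e-06]), 'eef_pos': array([0.20633233, 0.64213959, 0.2304119 ]), 'tool_rot': array([-6.20890446e-05,  1.54809140e-01,  9.87944040e-01, -8.37219980e-04]), 'contact_force': array([ 0.02496306,  0.12501457, -0.36452947]), 'torque': array([ 0.05778957, -0.04441653, -0.05886649]), 'grasp_force': 0.0, 'gripper_width': 1.0003488244029697}
```

View pics/top0.png

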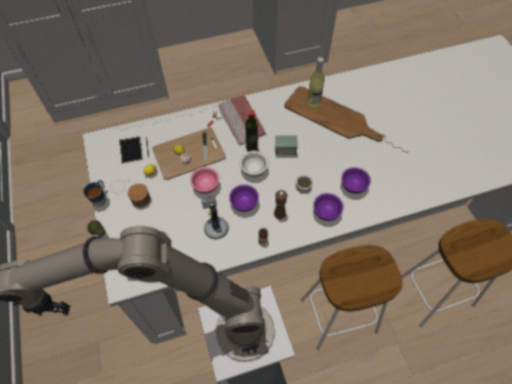

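View pics/side0.png

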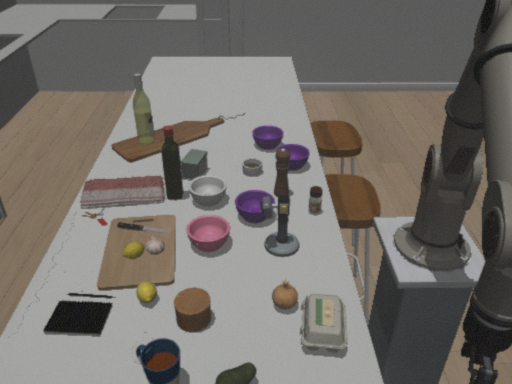

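The top view shows the mast at (216,228), and the side view shows it at (282,243). Possible mortars in the top view:
- white bowl (254,165)
- pink bowl (205,181)
- purple bowls (244,200), (328,208) and (356,181)
- small grey bowl (304,183)

I choose the white one, which is at (208,192) in the side view. Next I check it in a crop and measure it.

```bash
cat > h.py <<'E'
import cv2,numpy as np
def ray(c,u,v):
    R=cv2.Rodrigues(np.array(c["rvec"]))[0]; K=np.array([[c["fx"],0,c["cx"]],[0,c["fy"],c["cy"]],[0,0,1]])
    return -R.T@np.ravel(c["tvec"]), R.T@np.linalg.solve(K,[u,v,1.])
def plane(c,u,v,z):
    o,d=ray(c,u,v); return (o+d*(z-o[2])/d[2])[:3]
def tri(c1,p1,c2,p2):
    o,d=ray(c1,*p1); q,e=ray(c2,*p2); s=np.linalg.lstsq(np.c_[d,-e],q-o,rcond=None)[0]
    a,b=o+d*s[0],q+e*s[1]; return (a+b)/2,np.linalg.norm(a-b)
def proj(c,P):
    K=np.array([[c["fx"],0,c["cx"]],[0,c["fy"],c["cy"]],[0,0,1]])
    return cv2.projectPoints(np.float64([P]),np.float64(c["rvec"]),np.float64(c["tvec"]),K,None)[0].ravel()
E
python3 - <<'E'
import pickle
from h import *
d=pickle.load(open("cams.pkl","rb")); T,S=d["top"],d["side"]
def blob(c,m,near):
    n,l,st,ce=cv2.connectedComponentsWithStats(m.astype(np.uint8)); k=min([i for i in range(1,n) if st[i,4]>4],key=lambda i:np.hypot(*(ce[i]-near))); return ce[k],st[k]
for nm,c,box in(("top",T,(170,130,150,120)),("side",S,(170,140,170,120))):
    x,y,w,h=box; cv2.imwrite(f"pics/{nm}c.png",cv2.resize(c["color"][y:y+h,x:x+w],None,fx=4,fy=4,interpolation=cv2.INTER_CUBIC))
hs={n:cv2.cvtColor(d[n]["color"],cv2.COLOR_BGR2HSV).astype(int) for n in d}
for n,p in(("top",(212,210)),("side",(284,209))):
    h=hs[n]; print(n,"yellow",blob(d[n],(abs(h[...,0]-27)<8)&(h[...,1]>90)&(h[...,2]>60),p))
print("mortar rough",plane(T,254,165,.05),plane(S,208,189,.06), "foot",plane(T,216,229,.011),plane(S,282,243,.022))
a=cv2.imread("pics/topc.png");b=cv2.imread("pics/sidec.png");b=cv2.resize(b,(600,424));a=cv2.resize(a,(600,480))
E
```

```text
top yellow (array([178.33962264, 148.96226415]), array([173, 144,  12,  11, 106], dtype=int32))
side yellow (array([283.44827586, 208.62068966]), array([282, 205,   4,   8,  29], dtype=int32))
mortar rough [ 0.72574198 -0.27122865  0.05      ] [ 0.72696954 -0.25286596  0.06      ] foot [ 0.46848318 -0.00836198  0.011     ] [0.47897407 0.00522077 0.022     ]
```

View pics/topc.png

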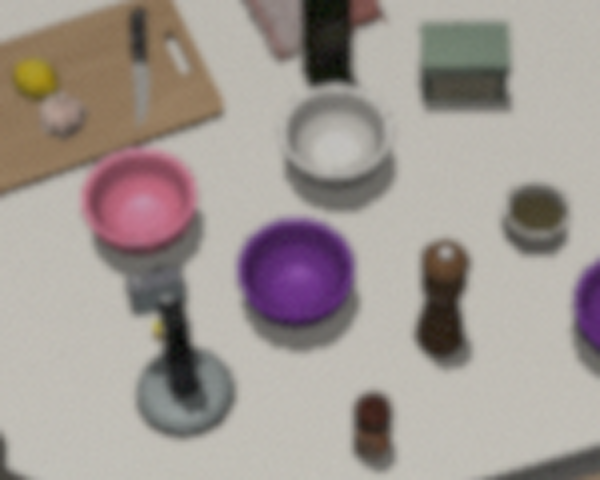

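View pics/sidec.png

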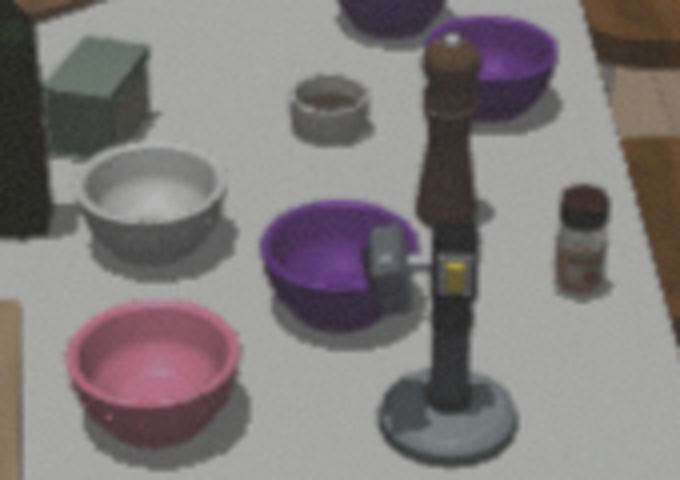

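The crops confirm the white stone mortar: its rim centre is at top (254.2,163.8) and side (208,186.7). The mast foot is at top (216.5,227.5), the button at top (210,212) and side (283.4,208.6), and the camera at top (208.5,202). The salt box is on the left and the mortar on the right, as described.

```bash
python3 - <<'E'
import pickle
from h import *
d=pickle.load(open("cams.pkl","rb")); T,S=d["top"],d["side"]
for n,a,b in(("rim",(254.2,163.8),(208,186.7)),("button",(210,212),(283.4,208.6)),("cam",(208.5,202),(266.5,206)),("foot",(216.5,227.5),(281.8,243)),("onionx",(139,195),(193,310))): print(n,tri(T,a,S,b))
def fit(c,m,near,z):
    n,l,st,ce=cv2.connectedComponentsWithStats(m.astype(np.uint8)); k=min([i for i in range(1,n) if st[i,4]>200],key=lambda i:np.hypot(*(ce[i]-near)))
    ct=max(cv2.findContours((l==k).astype(np.uint8),0,1)[0],key=len); return cv2.boundingRect(ct)
# foot mask: bluish grey darker than table
for nm,c,p in(("top",T,(216,229)),("side",S,(282,243))):
    h=cv2.cvtColor(c["color"],cv2.COLOR_BGR2HSV).astype(int); b=c["color"].astype(int)
    x,y,w,hh=fit(c,(b[...,0]-b[...,2]>4)&(h[...,2]<150)&(h[...,0]>80)&(h[...,0]<120),p,.0); print(nm,x,y,w,hh)
P=np.array([.475,0,0])
for nm,c in(("top",T),("side",S)):
    print(nm,[proj(c,(.475,0.0,z)).round(1) for z in(.0,.022,.11,.155,.187)])
o=plane(S,282,243,.015);print(o,plane(T,216.5,228,.015))
print(plane(S,254.2,0,.067) if 0 else "", plane(T,254.2,163.8,.067),plane(S,208,186.7,.067))
for n,u,v,z in(("mill",280,216,.0),("jar",263,240,.0)): print(n,plane(T,u,v,z))
E
```

```text
rim (array([ 0.72816092, -0.27304712,  0.05651871]), np.float64(0.0006189382313920493))
button (array([0.48015525, 0.0036757 , 0.15533995]), np.float64(0.0013871722118525029))
cam (array([ 0.52945619, -0.00328417,  0.15919565]), np.float64(0.0022352560849750484))
foot (array([ 0.47756236, -0.01288465,  0.00668658]), np.float64(0.0004456114579589593))
onionx (array([0.73453123, 0.28967186, 0.03749795]), np.float64(0.0026860521401639564))Traceback (most recent call last):
  File "<stdin>", line 11, in <module>
  File "<stdin>", line 6, in fit
ValueError: min() iterable argument is empty
```

The mast axis is near (0.478,-0.015), with the handle's yaw about 0. The mortar is at about (0.728,-0.272), a bearing of about -46°. I move above the handle first.

>>> jog_arm(
  moves=[-1,-0.8,-0.1,0,0,0,1,-1,-0.8,-0.1,0,0,0,1,-1,-0.8,-0.1,0,0,0,1,-1,-0.8,-0.1,0,0,0,1,-1,-0.8,-0.1,0,0,0,1,-1,-0.8,-0.1,0,0,0,1,-1,-0.8,-0.1,0,0,0,1,-1,-0.8,-0.1,0,0,0,1],
  grip_force=25,
)

```text
t: 0.77
eef_pos: [0.32, 0.4705, 0.247]
tool_rot: [-0.0, 0.155, 0.988, -0.0]
contact_force: [0.2, -0.4, -0.5]
gripper_width: 1.001
grasp_force: 0.0
```

>>> jog_arm(
  moves=[-0.75,-1,0,0,0,0,1,-0.75,-1,0,0,0,0,1,-0.75,-1,0,0,0,0,1,-0.75,-1,0,0,0,0,1,-0.75,-1,0,0,0,0,1,-0.75,-1,0,0,0,0,1,-0.75,-1,0,0,0,0,1,-0.75,-1,0,0,0,0,1],
)

```text
t: 1.43
eef_pos: [0.3849, 0.2814, 0.2471]
tool_rot: [-0.0, 0.155, 0.988, -0.0]
contact_force: [1.0, -0.2, -0.8]
gripper_width: 0.998
grasp_force: 0.0
```

>>> jog_arm(
  moves=[-0.75,-1,0,0,0,0,1,-0.75,-1,0,0,0,0,1,-0.75,-1,0,0,0,0,1,-0.75,-1,0,0,0,0,1,-0.75,-1,0,0,0,0,1,-0.75,-1,0,0,0,0,1,-0.75,-1,0,0,0,0,1,-0.5,-0.5,0,0,0,0,1],
)

```text
t: 2.1
eef_pos: [0.4487, 0.1018, 0.2471]
tool_rot: [-0.0, 0.156, 0.988, -0.0]
contact_force: [0.4, -0.1, 0.6]
gripper_width: 1.001
grasp_force: 0.0
```

>>> jog_arm(
  moves=[-0.5,-0.8,0,0,0,0,1,-0.5,-0.8,0,0,0,0,1,-0.5,-0.8,0,0,0,0,1,-0.5,-0.8,0,0,0,0,1,-0.5,-0.8,0,0,0,0,1,-0.5,-0.8,0,0,0,0,1,-0.2,-0.4,0,0,0,0,1,0,0,0,0,0,0,1],
)

```text
t: 2.77
eef_pos: [0.4775, -0.0158, 0.2472]
tool_rot: [-0.0, 0.157, 0.988, -0.0]
contact_force: [0.2, -1.0, -0.4]
gripper_width: 1.003
grasp_force: 0.0
```

>>> jog_arm(
  moves=[0,0,0,0,0,-0.8,1,0,0,0,0,0,-0.8,1,0,0,0,0,0,-0.8,1,0,0,0,0,0,-0.8,1,0,0,0,0,0,-0.8,1,0,0,0,0,0,-0.45,1,0,0,0,0,0,0,1,0,0,0,0,0,0,1],
)

```text
t: 3.43
eef_pos: [0.4774, -0.0127, 0.2472]
tool_rot: [-0.0, -0.0, 1.0, 0.0]
contact_force: [-0.4, -0.0, -0.1]
gripper_width: 0.997
grasp_force: 0.0
```

```bash
python3 - <<'E'
from station import *
import cv2,numpy as np,pickle
c=read_camera("wrist"); pickle.dump(c,open("w.pkl","wb")); cv2.imwrite("pics/w1.png",c["color"])
o=get_obs();print(o["eef_pos"],o["tool_rot"],o["q"])
R=cv2.Rodrigues(np.array(c["rvec"]))[0];print(c["fx"],c["cx"],c["cy"],-R.T@np.ravel(c["tvec"]),R)
E
```

```text
[ 0.47746825 -0.012884    0.24720324] [-1.54153118e-04  7.36497824e-05  9.99999977e-01  1.30282866e-04] [-0.47761824  0.12882655  0.41367856  2.01554154 -0.06138648  1.00912679
  1.5363941 ]
297.3186396354542 256.19046372881434 193.5090141522495 [ 0.39287747 -0.01330137  0.39018304] [[-1.16552123e-04  9.99999985e-01  1.29751502e-04]
 [ 9.45727289e-01  6.80622992e-05  3.24961368e-01]
 [ 3.24961354e-01  1.60584473e-04 -9.45727282e-01]]
```

View pics/w1.png

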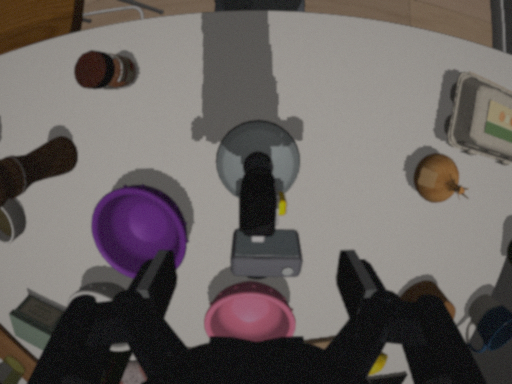

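The wrist view shows the foot centre at (258,160), the button at (283,205) and the camera's top face spanning about (233..300, 230..260). The handle is roughly aligned with the tool, with a slight positive yaw.

```bash
cat >> h.py <<'E'
def fplane(c,u,v,z):
    R=cv2.Rodrigues(np.array(c["rvec"]))[0]; p=np.array([u-c["cx"],v-c["cy"]]); r=np.hypot(*p); t=r/c["fx"]
    d=R.T@np.append(p/r*np.sin(t),np.cos(t)); o=-R.T@np.ravel(c["tvec"]); return o+d*(z-o[2])/d[2]
E
python3 - <<'E'
import pickle
from h import *
c=pickle.load(open("w.pkl","rb")); h=cv2.cvtColor(c["color"],cv2.COLOR_BGR2HSV).astype(int)
m=((abs(h[...,0]-27)<8)&(h[...,1]>120)&(h[...,2]>90)).astype(np.uint8); m[:, :270]=0;m[:,295:]=0;m[230:]=0
y,x=np.nonzero(m); print("button px",x.mean(),y.mean(),x.max(),y.min(),y.max(),fplane(c,x.mean(),y.mean(),.16))
g=cv2.cvtColor(c["color"],cv2.COLOR_BGR2GRAY)
for v in (175,185,195,205,215,225): 
    r=np.nonzero(g[v,225:300]<45)[0]+225; print(v,r.min() if len(r) else None,r.max() if len(r) else None)
for v in(235,245,255): print(v,g[v,225:310:3])
for n,u,v,z in(("foot",258,160,.02),("footL",217,160,.015),("footR",300,160,.015),("camL",233,231,.18),("camR",299,231,.18),("camFL",232,258,.178),("camFR",300,257,.178)): print(n,fplane(c,u,v,z))
E
```

```text
button px 281.8888888888889 206.88888888888889 285 200 214 [0.48377081 0.00817612 0.16      ]
175 245 271
185 241 274
195 240 275
205 240 275
215 240 274
225 240 273
235 [153 151 146  44  58  63  61  44  36  59  67  60  61  44  24  35  52  63
  67  68  66  65  66  66  59 150 153 154 153]
245 [155 153 120  40  63  64  63  64  62  68  64  64  65  67  66  65  68  65
  64  66  65  64  65  65  52 107 152 152 153]
255 [151 151  81  54  76  73  74  76  78  75  79  81  85  83  84  83  78  75
  73  69  69  73  72  72  75  57 145 152 154]
foot [ 0.47498343 -0.01094086  0.02      ]
footL [ 0.4758396  -0.06407621  0.015     ]
footR [0.47576517 0.04366392 0.015     ]
camL [ 0.49631361 -0.03152182  0.18      ]
camR [0.49647287 0.02062153 0.18      ]
camFL [ 0.52248896 -0.03337318  0.178     ]
camFR [0.52181934 0.02330841 0.178     ]
```

>>> jog_arm(
  moves=[-0.1,0,0.5,0,0,0,1,0,0,1,0,0,0,1,0,0,1,0,0,0,1,0,0,1,0,0,0,1,0,0,1,0,0,0,1,0,0,0.8,0,0,0,1,0,0,0.35,0,0,0,1,0,0,0,0,0,0,1],
)

```text
t: 4.15
eef_pos: [0.4783, -0.0138, 0.1324]
tool_rot: [-0.002, 0.0, 1.0, -0.0]
contact_force: [-0.2, -0.2, -0.4]
gripper_width: 1.002
grasp_force: 0.0
```

>>> jog_arm(
  moves=[0,0,0,0,0,0,0.3,0,0,0,0,0,0,0.3,0,0,0,0,0,0,0.3,0,0,0,0,0,0,0.3,0,0,0,0,0,0,0.3,0,0,0,0,0,0,0.3,0,0,0,0,0,0,0.3,0,0,0,0,0,0,0.3],
  grip_force=25,
)

```text
t: 4.82
eef_pos: [0.4807, -0.0107, 0.1357]
tool_rot: [0.001, -0.001, 1.0, 0.002]
contact_force: [-2.4, 8.7, 8.8]
gripper_width: 0.363
grasp_force: 26.9
```

>>> jog_arm(
  moves=[0,0.1,-0.05,0,0,0,0.2,0,0,0,0,0,0.7,0.2,0,0,0,0,0,0.7,0.2,0,0,0,0,0,0.7,0.2,0,0,0,0,0,0.7,0.2,0,0,0,0,0,0.7,0.2,0,0,0,0,0,0.7,0.2,0,0,0,0,0,0,0.2],
)

```text
t: 5.48
eef_pos: [0.4806, -0.0101, 0.1359]
tool_rot: [0.001, 0.147, 0.989, 0.001]
contact_force: [1.4, 4.4, -0.2]
gripper_width: 0.369
grasp_force: 26.4
```

>>> jog_arm(
  moves=[0,0,0,0,0,0.9,0.2,0,0,0,0,0,0.9,0.2,0,0,0,0,0,0.9,0.2,0,0,0,0,0,0.9,0.2,0,0,0,0,0,0.9,0.2,0,0,0,0,0,0.9,0.2,0,0,0,0,0,0.9,0.2,0,0,0,0,0,0.9,0.2],
)

```text
t: 6.15
eef_pos: [0.4812, -0.0097, 0.136]
tool_rot: [0.001, 0.388, 0.922, 0.002]
contact_force: [2.4, 6.7, -2.4]
gripper_width: 0.366
grasp_force: 25.1
```

>>> jog_arm(
  moves=[0,0,0,0,0,0.2,0.2,0,0,0,0,0,0,0.2,0,0,0,0,0,0,0.2,0,0,0,0,0,0,0.2,0,0,0,0,0,0,0.2,0,0,0,0,0,0,0.2,0,0,0,0,0,0,0.2,0,0,0,0,0,0,0.2],
)

```text
t: 6.82
eef_pos: [0.4812, -0.0096, 0.136]
tool_rot: [0.001, 0.393, 0.919, 0.002]
contact_force: [2.2, 7.2, -1.1]
gripper_width: 0.365
grasp_force: 25.8
```

```bash
python3 - <<'E'
from station import *
import cv2,numpy as np
from scipy.spatial.transform import Rotation as Ro
from h import *
S=read_camera("side"); T=read_camera("top"); W=read_camera("wrist")
a=cv2.resize(S["color"][130:290,160:360],None,fx=2,fy=2,interpolation=cv2.INTER_CUBIC); b=cv2.resize(W["color"],(400,300))
cv2.imwrite("pics/b.png",np.hstack([a,cv2.copyMakeBorder(b,0,20,0,0,0)]))
import pickle; pickle.dump((S,T,W),open("b.pkl","wb"))
o=get_obs(); q=o["tool_rot"]; R=Ro.from_quat(np.r_[q[1:],q[0]]).as_matrix()
print(o["eef_pos"],"look deg",np.degrees(np.arctan2(-R[1,0],-R[0,0])),o["contact_force"],o["q"])
E
```

```text
[ 0.48115322 -0.0096521   0.13595944] look deg -46.31573202340999 [ 3.83145188  6.18818232 -1.47359336] [-0.58337924  0.31873148  0.56964513  2.13053126 -0.25287087  0.75300929
  0.91131132]
```

View pics/b.png

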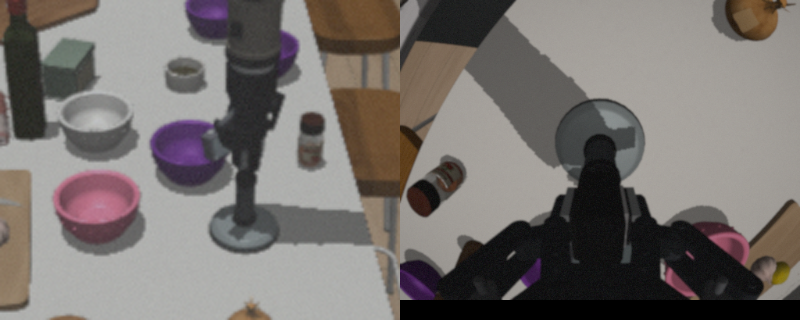

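The camera now looks toward the white mortar at -46.3°, against a target of -46.7°, and the button is squeezed in. I pull up.

>>> jog_arm(
  moves=[0,0.08,-0.2,0,0,0.1,0.2,0,0,-0.5,0,0,0,0.2,0,0,-0.7,0,0,0,0.2,0,0,-0.7,0,0,0,0.2,0,0,-0.7,0,0,0,0.2,0,0,-0.7,0,0,0,0.2,0,0,-0.7,0,0,0,0.2,0,0,-0.7,0,0,0,0.2],
  grip_force=30,
)

```text
t: 7.63
eef_pos: [0.4807, -0.0096, 0.2334]
tool_rot: [0.0, 0.397, 0.918, 0.0]
contact_force: [5.3, 3.1, -14.3]
gripper_width: 0.365
grasp_force: 31.1
```

>>> jog_arm(
  moves=[0,0,-0.25,0,0,0,0.2,0,0,-0.25,0,0,0,0.2,0,0,-0.15,0,0,0,0.2,0,0,-0.05,0,0,0,0.2,0,0,0,0,0,0,0.2,0,0,0,0,0,0,0.2,0,0,0,0,0,0,0.2,0,0,0,0,0,0,0.2],
)

```text
t: 8.3
eef_pos: [0.4805, -0.0097, 0.2464]
tool_rot: [-0.0, 0.397, 0.918, 0.0]
contact_force: [5.6, 4.3, -13.9]
gripper_width: 0.368
grasp_force: 33.7
```

```bash
python3 - <<'E'
from station import *
import cv2,numpy as np
from scipy.spatial.transform import Rotation as Ro
S=read_camera("side"); W=read_camera("wrist")
a=cv2.resize(S["color"][100:260,160:360],None,fx=2,fy=2,interpolation=cv2.INTER_CUBIC); b=cv2.resize(W["color"],(400,300))
cv2.imwrite("pics/c.png",np.hstack([a,cv2.copyMakeBorder(b,0,20,0,0,0)]))
o=get_obs(); q=o["tool_rot"]; R=Ro.from_quat(np.r_[q[1:],q[0]]).as_matrix()
print(o["eef_pos"],"look deg",np.degrees(np.arctan2(-R[1,0],-R[0,0])),o["contact_force"],o["grasp_force"],o["gripper_width"])
E
```

```text
[ 0.48057627 -0.0096909   0.24645263] look deg -46.78382410730501 [  5.5347604    3.38651769 -14.24689179] 33.7484085559845 0.36917844564551994
```

View pics/c.png

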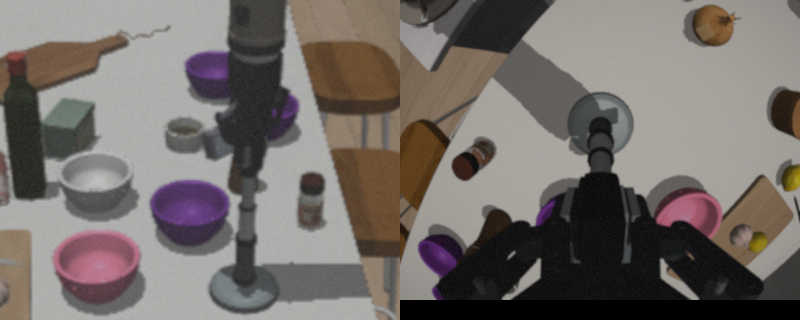

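The telescope is drawn out with both sections visible, and it is aimed at the mortar. The upward force hasn't jumped yet, so I ease up to the solid stop.

>>> jog_arm(
  moves=[0,0,-0.1,0,0,0,0.2,0,0,-0.05,0,0,0,0.2,0,0,0,0,0,0,0.2,0,0,0,0,0,0,0.2,0,0,0,0,0,0,0.2,0,0,0,0,0,0,0.2,0,0,0,0,0,0,0.2,0,0,0,0,0,0,0.2],
)

```text
t: 9.07
eef_pos: [0.4797, -0.0096, 0.2471]
tool_rot: [-0.001, 0.397, 0.918, -0.001]
contact_force: [13.3, 4.5, -36.0]
gripper_width: 0.362
grasp_force: 34.4
```

>>> jog_arm(
  moves=[0,0,0.07,0,0,0,0.2,0,0,0,0,0,0,0.2,0,0,0,0,0,0,0.2,0,0,0,0,0,0,0.2,0,0,0,0,0,0,0.2,0,0,0,0,0,0,0.2,0,0,0,0,0,0,0.2,0,0,0,0,0,0,0.2],
)

```text
t: 9.73
eef_pos: [0.48, -0.0097, 0.2469]
tool_rot: [-0.0, 0.397, 0.918, -0.0]
contact_force: [8.8, 5.1, -24.2]
gripper_width: 0.363
grasp_force: 35.1
```

It is pressing steadily against the second stop (24 N), still gripped and aimed, so I hand in.

```bash
python3 -c "
from station import *
print(hand_in())"
```

```text
the job is handed in; nothing more can be done
None
```

I handed the job in with the camera aimed at the white mortar, the telescope held at its second stop and the grip kept on; `hand_in()` returned no verdict, so I can't confirm how it was judged.

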